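# Find the hidden catch of the cash drawer

## Robot

A 6-joint arm with a two-finger parallel gripper is mounted at the origin on a cart in front of the work surface, level with it; the furniture and walls round the work are solid. World frame = base frame: x ahead of the robot, y to its left, z up, the work surface at z = 0. Lengths are in m, angles in rad, forces in N, time in s.
With the tool pointing down it reaches from about 0.375 to 0.9 m from the base axis. Payload 3.1 kg.
Tool frame: the origin (TCP) lies on the centre line of the jaws, within the pads' length; the fingertips stand robot.nose_length ahead of it and the grasp point (between the pads) lies 6 mm ahead of it (robot.nose_length is the distance from the TCP to the fingertips, in m); z points along the fingers, y is the line along which they close (so a half turn about z gives the same grasp; the last joint's range is limited). The gripper opens to 87 mm and grips with 3 to 60 N. Pads are 19 mm wide; open, the fingers measure 117 mm over their backs; the gripper's body (75 mm by 190 mm) begins 51 mm behind the grasp point.
Start: joints at [1.075, 0.527, 1.433, -0, 1.181, -0.178], TCP at [0.195, 0.594, 0.248] pointing down, gripper open.
Joint ranges: [-3.08, 3.08], [-0.75, 2.2], [0.22, 2.44], [-1.43, 4.57], [0, 2.65], [-2.85, 2.85]. Speed limits (rad/s): [2.79, 2.79, 3.14, 3.14, 3.14, 3.14].

## Interface

Orientations are given as a unit quaternion [x, y, z, w].
In Python, from rig import robot gives the robot as it stands.
- The arm moves only by the shell command python3 -m crank 'ROWS' [FORCE]. ROWS is JSON, one flat list of numbers, 7 for each row, row after row: the shift along the tool's x, y, z in mm, then the turn, a rotation vector about the tool's x, y, z in degrees, then the closure in counts, from 0 (fully open) to 255 (shut). In form: [x, y, z, ax, ay, az, fingers, x, y, z, ax, ay, az, fingers, ...]. A call has exactly 5 rows; each row is the pose to reach, as a shift and turn from the pose commanded when the call began, along the tool's axes at that moment; what a row does not reach only later rows make up. A row lasts 1/12 s, in which the tool goes at most 41.7 mm and 7.16 degrees, less where a joint would pass 70% of its speed; a pose out of reach is approached as far as the arm can. A call with a gripper value outside its range is refused whole. The fingers move at their own pace and stop on an object; FORCE is the grip in N (left out, the last holds). Time passes only in rows, so rows that repeat a pose let the fingers close, or fill a call up. It gives the time, the measured TCP pose, the force, the opening and the grip force at its end, in the units of the state.
- robot.get_obs(): the state, without advancing time (a new reading comes with each control period).
- robot.camera(name): name is "scene" or "top"; returns a dict with "pixels" (420x560x3 uint8, red, green, blue), "intrinsics" (3x3 intrinsics, pixels), "extrinsics" (4x4, takes a point from camera to world coordinates). Camera axes: x right, y down, z forward; pixel columns grow to the right and rows downward; lengths in m; the calibration is good to about 2 mm. A picture is of the moment at which its call begins. There is no depth.
- robot.hand_in(): hands the job in; it is judged then, once.
The state is a dict: "time": time; "q": joint angles; "joint_velocities": joint speeds; "joint_torque": joint torques, N m; "position": TCP position; "tool_rot": TCP orientation; "ft_force": force on the tool from outside, world axes, zero at the start; "moment": the same for the moment, N m; "grip_width": finger opening in m; "grip_force": force on a finger pad.
Only numpy, scipy, OpenCV 4.12 (cv2) and the standard library are available. Lean on these libraries where they do the work, as an engineer would, in place of code of your own. Each camera call takes 0.05 s, during which the arm holds its last target. There are 200 camera calls.

## Task

Open the wooden cash drawer on the counter: one of the six flush squares in its top is a hidden release, and all six look alike. Feel across the squares with the fingertips, pressing one after another, until you find the one that gives, and push that one right down so that the drawer springs open by itself. Then take the hand away; do not touch the drawer itself, grasp nothing, and leave the other things on the counter where they are.

Things in the scene. Friction and masses are not known exactly. Their poses are not given: they have to be found in the camera images.
- cash_box: the wooden cash drawer unit, fixed to the counter: a box 200 mm deep (its x), 236 mm wide (its y), 100 mm tall. Origin: centre of its underside, on the counter; -x is its front, where the drawer comes out; z is up. One of the six squares in its top, a different one each time, is the spring-loaded release; the other five are solid. A fingertip must lie wholly within the square to push it in.
- panel (a point): centre of the unit's flat top, 100 mm above the counter, axes as cash_box. Six flush, pale, identical wooden squares, each 61x61 mm with 2 mm seams, are let into a darker frame there in two rows of three: centres at x = -31.5 or +31.5 mm and y = -63, 0 or +63 mm from this point.
- release (a joint): how far the hidden release square is pushed in, in m: 0 flush with the top, 0.007 fully down. It starts to give at about 1.5 N and is fully down at about 4.5 N; the catch lets go at 0.0045 and the square springs back up when the finger leaves it.
- till (a joint): how far the drawer is out of the front of the box, in m: 0 shut, 0.05 fully open. Its spring drives it open by itself within half a second once the catch lets go (it is held shut by the catch and cannot be pulled out before). The drawer is 214 mm wide and its front reaches from 15 to 81 mm above the counter; it has no handle.
- pudding_nut: bystander, loose, stays where it is: white pudding tub with green and brown nuts on top, 78 mm across, 75 mm tall; origin at the centre of its underside
- pudding_dark: bystander, loose, stays where it is: dark grey pudding tub with chocolate pieces on top, 78 mm across, 80 mm tall; origin at the centre of its underside
- stamp: bystander, loose, stays where it is: hand stamp with a dark red handle on a small wooden foot, 24x34 mm, 74 mm tall; origin at the centre of its underside
- ink_pad: bystander, loose, stays where it is: closed dark blue ink pad, 66x86x12 mm; origin at the centre of its underside
- lotion_bottle: bystander, loose, stays where it is: white and green lotion bottle, 45 mm across, 145 mm tall; origin at the centre of its underside
- order_pad: bystander, loose, stays where it is: white order pad, 142x92x16 mm; origin at the centre of its underside

How it is judged:
On the way, in this order (a step that is already met when the one before it is completed fails the run):
1. the hidden release square is pushed in (value of joint release above 0.004 m), for 0.05 s.
2. the drawer springs open (value of joint till above 0.045 m), for 0.1 s.
At the end, for the whole second after the job is handed in: the drawer is out by more than 45 mm and still, the release square is back up (within 1.5 mm of flush), and every bystander is within 20 mm of where it was (value of joint till above 0.045 m and velocity of joint till between -0.01 and 0.01 m/s and value of joint release below 0.0015 m and not (distance of any of pudding_nut, pudding_dark, stamp, ink_pad, lotion_bottle, order_pad from where it was at the start of the episode above 0.02 m)); the robot touches nothing.
It fails at once if the hand or arm touches the drawer itself (more than 2 N) (contact force between any of the fingers, the arm and till above 2 N).
It fails at once if a bystander is lifted, carried or knocked away (moved more than 20 mm) (distance of any of pudding_nut, pudding_dark, stamp, ink_pad, lotion_bottle, order_pad from where it was at the start of the episode above 0.02 m).
It also fails if it takes over 48 s, if anything falls off the work surface, if the arm or the gripper's body presses on something with over 40 N, if the wrist force passes 120 N, or if a joint passes its speed limit or range.

## Working session

There is one attempt and no reset: what is moved stays moved. The work goes in short steps, Python scripts to look and compute and a shell command to move; the robot and the scene stay as the last step left them, time stands still between calls to the robot, and variables do not carry over. Pictures are saved under pics/ and viewed, at most 10 in all, crops included, and the job is handed in when it is done.

```bash
mkdir -p pics; python3 - <<'E'
from rig import robot
import cv2
for n in("top","scene"):
    c=robot.camera(n); cv2.imwrite(f"pics/{n}0.png",c["pixels"][:,:,::-1]); print(c["intrinsics"],c["extrinsics"])
print(robot.get_obs(),robot.nose_length)
E
```

```text
[[433.18122429   0.         284.34843841]
 [  0.         433.18122429 207.18113441]
 [  0.           0.           1.        ]] [[-0.01102706 -0.99018956  0.13929477  0.38910728]
 [-0.99976937  0.013485    0.01671411  0.04204835]
 [-0.01842853 -0.13907834 -0.9901099   1.25972787]
 [ 0.          0.          0.          1.        ]]
[[530.02288719   0.         279.86630067]
 [  0.         530.02288719 210.2952835 ]
 [  0.           0.           1.        ]] [[ 0.63629023  0.39081412 -0.66513087  1.68487948]
 [ 0.77144641 -0.31979514  0.55009228 -0.87292234]
 [ 0.00227821 -0.86313116 -0.50497467  0.95522908]
 [ 0.          0.          0.          1.        ]]
{'time': 0.1, 'q': array([ 1.07449753e+00,  5.28390322e-01,  1.43377141e+00, -5.73771731e-06,
        1.18141382e+00, -1.78505659e-01]), 'joint_velocities': array([-4.29342101e-05, -1.47872304e-03, -2.45491496e-03,  6.78035497e-04,
       -1.66754118e-04, -7.30275466e-04]), 'joint_torque': array([-2.30838814e-04, -4.40988386e+01, -1.77151769e+01,  6.34553656e-02,
        5.34964562e-02, -3.63013044e-05]), 'position': array([0.19497384, 0.59316314, 0.24665981]), 'tool_rot': array([ 1.58227615e-01,  9.87402167e-01, -9.36428172e-04, -3.25703116e-04]), 'ft_force': array([-0.02917545, -0.03800256, -0.85158882]), 'moment': array([ 0.01392829, -0.04050317, -0.00306456]), 'grip_force': 0.0, 'grip_width': 0.08730196321368527} 0.025
```

View pics/top0.png

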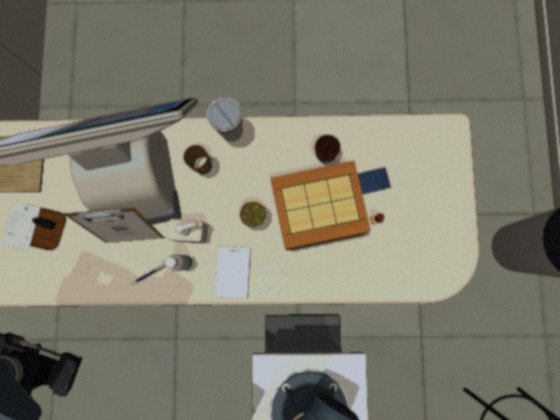

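View pics/scene0.png

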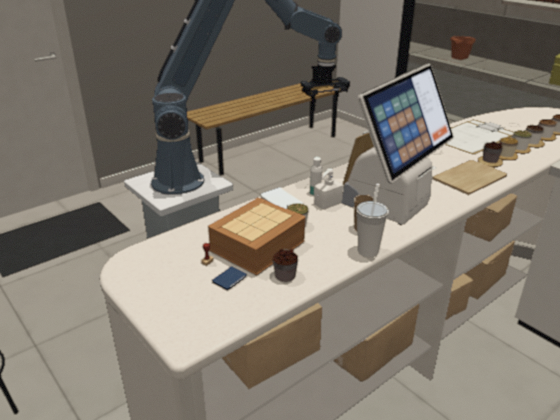

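The top view shows the box at about (321,205), with its pale squares spanning (280–362, 178–235). The nut tub is at (253,214), the dark tub at (327,148), the ink pad at (375,181) and the stamp at (379,218). The scene view agrees, and the arm is well off to the left.

```bash
cat > h.py <<'E'
import numpy as np,cv2
from rig import robot
def ray(c,uv,z):
    d=c["extrinsics"][:3,:3]@np.linalg.solve(c["intrinsics"],[*uv,1]);o=c["extrinsics"][:3,3]
    return o+d*(z-o[2])/d[2]
E
python3 - <<'E'
from h import *
from scipy.spatial.transform import Rotation as R
c=robot.camera("top");im=c["pixels"];h=cv2.cvtColor(im,cv2.COLOR_RGB2HSV)
print(h[205,300],h[243,330],h[200,150+250])
m=np.zeros(h.shape[:2],np.uint8);m[165:250,270:372]=1
pale=((h[...,0]<30)&(h[...,1]>70)&(h[...,2]>165)&(im[...,1]>140)).astype(np.uint8)*m
pale=cv2.morphologyEx(pale,cv2.MORPH_CLOSE,np.ones((5,5)))
k=max(cv2.findContours(pale,0,2)[0],key=cv2.contourArea)
P=np.array([ray(c,p[0],.1)[:2] for p in k]).astype(np.float32)
r=cv2.minAreaRect(P);print(cv2.minAreaRect(k),r)
a=np.radians(r[2]); 
ctr=np.array(r[0]); 
ax=np.array([np.cos(a),np.sin(a)])*1
if r[1][0]>r[1][1]: ax=np.array([-ax[1],ax[0]])
if ax[0]<0: ax=-ax
yaw=np.arctan2(ax[1],ax[0]);print("panel",ctr,"yaw",np.degrees(yaw))
o=robot.get_obs();T=R.from_quat(o["tool_rot"]);print(T.as_matrix().round(3))
ay=np.array([-ax[1],ax[0]])
for i in(-1,1):
  for j in(-1,0,1):
    p=ctr+ax*.0315*i+ay*.063*j
    print(i,j,p.round(4),"shift mm",(T.inv().apply([*p,.1+.025+.05]-o["position"])*1000).round(1))
E
```

```text
[ 24 117 185] [ 22  42 135] [ 28  35 189]
((319.7770690917969, 203.62979125976562), (43.80937576293945, 67.8351821899414), 78.2317123413086) ((0.5610436797142029, -0.03377483785152435), (0.11943758279085159, 0.1825883537530899), 10.990174293518066)
panel [ 0.56104368 -0.03377484] yaw 10.990174293518066
[[-0.95   0.313 -0.001]
 [ 0.313  0.95  -0.001]
 [ 0.    -0.002 -1.   ]]
-1 -1 [ 0.5421 -0.1016] shift mm [-546.9 -551.5   72.5]
-1 0 [ 0.5301 -0.0398] shift mm [-516.2 -496.5   72.5]
-1 1 [0.5181 0.0221] shift mm [-485.4 -441.5   72.4]
1 -1 [ 0.604  -0.0896] shift mm [-601.9 -520.7   72.5]
1 0 [ 0.592  -0.0278] shift mm [-571.2 -465.7   72.4]
1 1 [0.58   0.0341] shift mm [-540.4 -410.8   72.3]
```

```bash
python3 -m crank '[-15,-14,0,0,0,0,255,-45,-41,0,0,0,0,255,-75,-68,0,0,0,0,255,-105,-95,0,0,0,0,255,-135,-122,0,0,0,0,255]' 5
python3 -m crank '[-28,-26,0,0,0,0,255,-56,-52,0,0,0,0,255,-84,-78,0,0,0,0,255,-112,-104,0,0,0,0,255,-140,-130,0,0,0,0,255]'
python3 -m crank '[-28,-26,0,0,0,-6,255,-56,-52,0,0,0,-12,255,-84,-78,0,0,0,-18,255,-112,-104,0,0,0,-24,255,-130,-120,0,0,0,-29,255]'
python3 - <<'E'
from h import *
from scipy.spatial.transform import Rotation as R
o=robot.get_obs();T=R.from_quat(o["tool_rot"]);print(T.as_matrix().round(3),o["ft_force"],o["grip_width"])
print(T.inv().apply([.5181,.0221,.128]-o["position"])*1000)
E
```

```text
time: 0.57
position: [0.2856, 0.434, 0.2473]
tool_rot: [0.158, 0.987, -0.0, -0.0]
ft_force: [1.2, 0.0, 0.6]
grip_width: 0.0616
grip_force: 0.0
time: 0.98
position: [0.3781, 0.2666, 0.2475]
tool_rot: [0.158, 0.987, -0.0, -0.0]
ft_force: [1.1, 0.3, 0.5]
grip_width: 0.0281
grip_force: 0.0
time: 1.4
position: [0.4653, 0.1109, 0.2476]
tool_rot: [-0.096, 0.995, -0.0, 0.001]
ft_force: [0.7, 0.7, 0.8]
grip_width: 0.0014
grip_force: 0.0
[[-0.982 -0.19   0.001]
 [-0.19   0.982 -0.001]
 [-0.001 -0.001 -1.   ]] [0.67002175 0.67531874 0.76751018] 0.001376326995830989
[-34.86207231 -97.11011708 119.72352641]
```

```bash
python3 -m crank '[-12,-33,10,0,0,0,255,-24,-66,40,0,0,0,255,-35,-97,70,0,0,0,255,-35,-97,95,0,0,0,255,-35,-97,100,0,0,0,255]'
python3 - <<'E'
from h import *
from scipy.spatial.transform import Rotation as R
c=robot.camera("scene");cv2.imwrite("pics/s1.png",cv2.resize(c["pixels"][150:300,150:350,::-1],None,fx=4,fy=4))
o=robot.get_obs();T=R.from_quat(o["tool_rot"]);print(o["ft_force"])
print(T.inv().apply([.5181,.0221,.125]-o["position"])*1000)
E
```

```text
time: 1.82
position: [0.5149, 0.0232, 0.1435]
tool_rot: [-0.092, 0.996, 0.001, -0.004]
ft_force: [-1.3, 0.7, -0.0]
grip_width: 0.0005
grip_force: 0.0
[-0.31358212  0.89027581 -0.11674893]
[-3.75315326 -3.20071037 19.30279374]
```

View pics/s1.png

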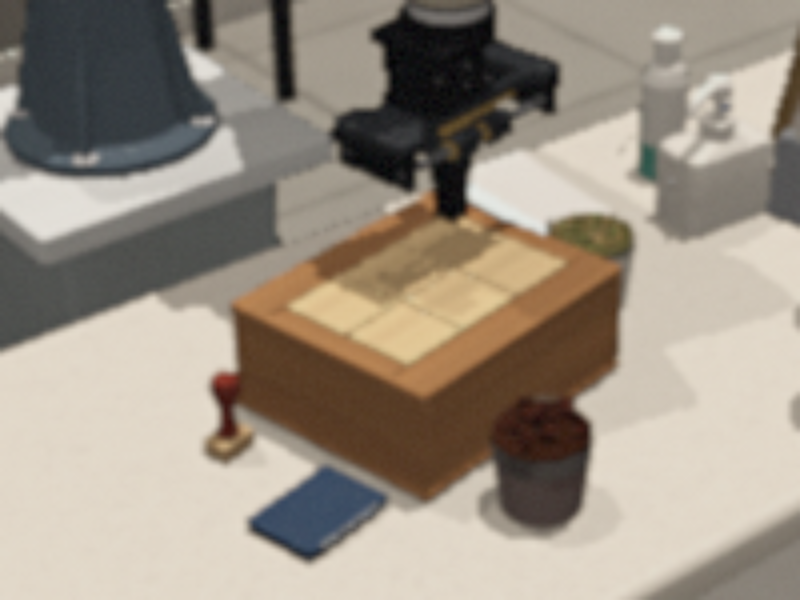

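The crop shows the closed fingertips at (452,205), just above the front-left square. Now I press down gently.

```bash
python3 -m crank '[-3,-3,8,0,0,0,255,-3,-3,13,0,0,0,255,-3,-3,16,0,0,0,255,-3,-3,18,0,0,0,255,-3,-3,18,0,0,0,255]'
python3 -m crank '[0,0,1,0,0,0,255,0,0,2,0,0,0,255,0,0,3,0,0,0,255,0,0,3,0,0,0,255,0,0,3,0,0,0,255]'
```

```text
time: 2.28
position: [0.5197, 0.0233, 0.1301]
tool_rot: [-0.095, 0.996, -0.0, 0.0]
ft_force: [0.4, 0.1, 0.1]
grip_width: 0.0009
grip_force: 0.0
time: 2.7
position: [0.5198, 0.0226, 0.1266]
tool_rot: [-0.094, 0.996, 0.0, 0.0]
ft_force: [-0.4, 0.7, -0.8]
grip_width: 0.0005
grip_force: 0.0
```

```bash
python3 -m crank '[0,0,1,0,0,0,255,0,0,2,0,0,0,255,0,0,3,0,0,0,255,0,0,3,0,0,0,255,0,0,3,0,0,0,255]'
python3 -m crank '[0,0,1,0,0,0,255,0,0,2,0,0,0,255,0,0,2,0,0,0,255,0,0,2,0,0,0,255,0,0,2,0,0,0,255]'
```

```text
time: 3.12
position: [0.52, 0.0226, 0.1254]
tool_rot: [-0.094, 0.996, -0.0, 0.0]
ft_force: [-2.8, 0.1, 14.9]
grip_width: 0.0007
grip_force: 7.1
time: 3.53
position: [0.5199, 0.0226, 0.1253]
tool_rot: [-0.094, 0.996, -0.0, 0.001]
ft_force: [-6.4, 1.4, 27.6]
grip_width: 0.0004
grip_force: 14.2
```

That square is solid: the force rises to 28 N with no travel. Next is front-middle.

```bash
python3 -m crank '[0,0,-14,0,0,0,255,0,-30,-14,0,0,0,255,0,-63,-14,0,0,0,255,0,-63,-12,0,0,0,255,0,-63,-9,0,0,0,255]'
python3 -m crank '[0,0,3,0,0,0,255,0,0,6,0,0,0,255,0,0,8,0,0,0,255,0,0,8,0,0,0,255,0,0,8,0,0,0,255]'
```

```text
time: 3.95
position: [0.5324, -0.0409, 0.1308]
tool_rot: [-0.093, 0.996, -0.0, 0.001]
ft_force: [-0.6, 0.1, -0.0]
grip_width: 0.0006
grip_force: 0.0
time: 4.37
position: [0.5312, -0.0384, 0.1222]
tool_rot: [-0.094, 0.996, 0.0, -0.0]
ft_force: [0.6, 0.8, 0.2]
grip_width: 0.0004
grip_force: 0.0
```

It's 3 mm below the surface with almost no force, so this is the release. I'll push it right down.

```bash
python3 -m crank '[0,0,2,0,0,0,255,0,0,4,0,0,0,255,0,0,5,0,0,0,255,0,0,5,0,0,0,255,0,0,5,0,0,0,255]'
```

```text
time: 4.78
position: [0.5314, -0.0385, 0.1183]
tool_rot: [-0.094, 0.996, 0.0, 0.0]
ft_force: [-2.7, 2.5, 9.2]
grip_width: 0.0005
grip_force: 4.8
```

```bash
python3 -m crank '[0,0,0,0,0,0,255,0,0,-5,0,0,0,255,0,0,-20,0,0,0,255,0,0,-45,0,0,0,255,0,0,-75,0,0,0,255]'
python3 -m crank '[0,20,-20,0,0,0,255,0,55,-40,0,0,0,255,0,90,-50,0,0,0,255,0,120,-50,0,0,0,255,0,120,-50,0,0,0,255]'
python3 - <<'E'
from h import *
a,b=robot.camera("scene"),robot.camera("top")
cv2.imwrite("pics/e.png",np.hstack([cv2.resize(x["pixels"][s][:,:,::-1],(400,300)) for x,s in((a,np.s_[150:300,150:350]),(b,np.s_[120:270,220:420]))]))
E
```

```text
time: 5.2
position: [0.5304, -0.0389, 0.1916]
tool_rot: [-0.094, 0.996, 0.001, -0.002]
ft_force: [0.4, -0.9, -0.3]
grip_width: 0.0008
grip_force: 0.0
time: 5.62
position: [0.5076, 0.0831, 0.2432]
tool_rot: [-0.096, 0.995, 0.001, 0.0]
ft_force: [0.2, -0.6, -0.7]
grip_width: 0.0003
grip_force: 0.0
```

View pics/e.png

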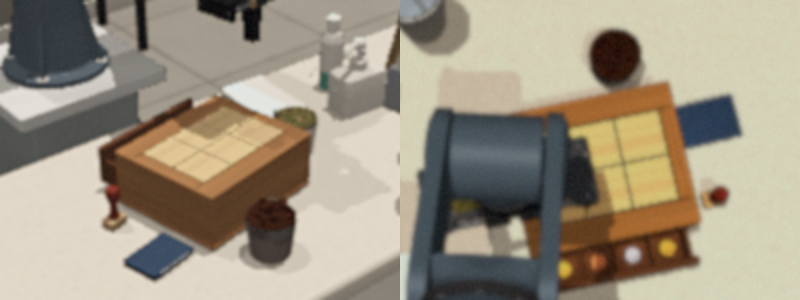

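The drawer stands open at the front, at about (150,135) in the scene half and (630,258) in the top half. The squares are flush, the bystanders I can see are undisturbed and the hand is clear.

```bash
python3 -m crank '[0,0,0,0,0,0,255,0,0,0,0,0,0,255,0,0,0,0,0,0,255,0,0,0,0,0,0,255,0,0,0,0,0,0,255]'; python3 -c "
from rig import robot
print(robot.hand_in())"
```

```text
time: 6.13
position: [0.5093, 0.0779, 0.2423]
tool_rot: [-0.093, 0.996, 0.0, -0.0]
ft_force: [-0.6, -0.2, 0.7]
grip_width: 0.0007
grip_force: 0.0
the job is handed in; nothing more can be done
None
```

The hidden release was the front-middle square; I pushed it right down, the drawer sprang open, the hand is clear, and the job is handed in at about 6 s (no verdict was returned).

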